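Shut the dust board over the watch movement

TASK

Push the sliding dust board of the two-bay case along its rails, over the bay in which the watch movement lies, until it drops into its locating notches and sits flush with the case. Once it has settled there, take the fingertip off it, then push it firmly back towards the middle of the case from the other side of its finger bar, to make sure the notches hold it, and leave it shut. Slide the board, do not lift it off its rails, and leave the movement and the other things on the bench undisturbed.

Things in the scene. Friction and masses are not known exactly. Their poses are not given: they have to be found in the camera images.
- case: Open mid-brown wooden case, fixed to the bench: 132 mm (its x) by 294 mm (y) by 39 mm high, walls 7 mm. Origin: centre of its underside; z up. A divider at y = 0 makes two bays (+y and -y), 78 mm wide, floor 6 mm up. Along each long wall runs a rail, top 30 mm above the bench; the board slides on both rails along the case's y, with 1.5 mm side play. End walls stop a raised board's origin at y = +-71 mm.
- home_plus (a point): Where the board's origin lies when it is home over the case's +y bay: case y = +66 mm, 25 mm above the bench. There its four feet drop all together into notches 5 mm deep in the rails, with 2 mm play in y either way. No notch is met between the two homes. Pushed past the notches to the end wall, the board stays proud.
- home_minus (a point): The same for the case's -y bay: case y = -66 mm, 25 mm above the bench.
- keepers: Brass plates let into the case's rails, flush with the rail tops, fixed to the case: the notch walls on the side towards the middle of the case, which hold a dropped board from sliding back. Same origin and axes as the case.
- board: Loose light wooden dust board, 115 (x) by 136 (y) by 8 mm thick, about 0.35 kg, on four feet 6 mm high; its y lies along the case's y. Origin: centre, at the level of the feet's undersides; top face 14 mm higher. On the rails the origin is 30 mm above the bench, top face 5 mm proud of the case's rim; home, 25 mm and flush. Starts near mid-case. Drops by its own weight; slides at about 1 to 4 N.
- finger_bar (a point): Centre of the brass finger bar across the middle of the board: 70 mm long (board's x), 10 mm thick (board's y), 14 mm high above the board's top face (7 mm above and below this point). Push the board by the bar's long faces; the board's top is clear for 60 mm either side of the bar.
- movement: The watch movement: flat brass-coloured disc with a bright bridge, 26 mm across, 6 mm high, lying loose on the floor of one of the bays, in the half of it near the case's end, not under the board at the start. Origin: centre of its underside.
- case_holder: White ring-shaped holder with a black inside, 32 mm across, 10 mm high, lying loose in the other bay. Origin: centre of its underside.
- glass_jar: Bystander: small clear jar with a flat black screw lid, 45 mm across, 40 mm high, on the bench left of the case, beyond the mat. Origin: centre of its underside.
- eye_loupe: Bystander: black eye loupe, 36 mm across, 39 mm high, on the bench right of the case. Origin: centre of its underside.
- benzine_jar: Bystander: small clear glass jar with a knobbed lid, 59 mm across, 58 mm high, on the bench right of the case. Origin: centre of its underside.

How it is judged:
On the way, in this order (a step that is already met when the one before it is completed fails the run):
1. the board has dropped into its notches over the bay with the movement, and the fingers are off it (z of board in the frame of case below 0.0275 m and angle between board's own z axis and vertical below 0.02 rad and horizontal distance between board and movement below 0.07 m and (y of board in the frame of case above 0.062 m or y of board in the frame of case below -0.062 m) and contact force between the fingers and board below 0.5 N), for 0.1 s.
2. the dropped board is pushed back by the fingers and held by the keepers (over 2 N) (z of board in the frame of case below 0.0275 m and angle between board's own z axis and vertical below 0.02 rad and horizontal distance between board and movement below 0.07 m and (y of board in the frame of case above 0.062 m or y of board in the frame of case below -0.062 m) and contact force between board and keepers above 2 N and contact force between the fingers and board above 1.5 N), for 0.03 s.
At the end, for the whole second after the job is handed in: The board lies level (within 0.02 rad) in its notches (its origin lower than 27.5 mm above the case's underside, more than 62 mm from the case's middle) over the bay with the movement, at rest; movement and holder within 10 mm of where they lay (z of board in the frame of case below 0.0275 m and angle between board's own z axis and vertical below 0.02 rad and horizontal distance between board and movement below 0.07 m and (y of board in the frame of case above 0.062 m or y of board in the frame of case below -0.062 m) and linear speed of board below 0.01 m/s and distance of each of movement, case_holder from where it was at the start of the episode below 0.01 m); the robot touches nothing.
It fails at once if the board is lifted more than 10 mm off its rails, or tipped by more than 0.15 rad (z of board in the frame of case above 0.04 m or angle between board's own z axis and vertical above 0.15 rad).
It fails at once if the movement or the holder in the case is moved by more than 10 mm (distance of any of movement, case_holder from where it was at the start of the episode above 0.01 m).
It fails at once if a bystander on the bench is moved by more than 20 mm (distance of any of glass_jar, eye_loupe, benzine_jar from where it was at the start of the episode above 0.02 m).
It also fails if it takes over 40 s, if anything falls off the work surface, if the arm or the gripper's body presses on something with over 40 N, if the wrist force passes 120 N, or if a joint passes its speed limit or range.

ROBOT

A 7-joint arm with a two-finger parallel gripper is mounted at the origin on a cart in front of the work surface, level with it; the furniture and walls round the work are solid. World frame = base frame: x ahead of the robot, y to its left, z up, the work surface at z = 0. Lengths are in m, angles in rad, forces in N, time in s.
With the tool pointing down it reaches from about 0.425 to 0.875 m from the base axis. Payload 4.7 kg.
Tool frame: the origin (TCP) lies midway between the tips of the shut fingers; the grasp point (between the pads) lies 19 mm behind it; z points along the fingers, y is the direction in which the jaws open and shut (so a half turn about z gives the same grasp; the last joint's range is limited). The gripper opens to 87 mm and grips with 3 to 60 N. Pads are 19 mm wide; open, the fingers measure 117 mm over their backs; the gripper's body (75 mm by 190 mm) begins 51 mm behind the grasp point.
Start: joints at [1.154, 0.321, -0.07, 1.45, 0.023, 1.371, -0.057], TCP at [0.271, -0.591, 0.223] pointing down, gripper open.
Joint ranges: [-2.86, 2.86], [-0.3, 2.09], [-1.38, 1.24], [0.06, 2.45], [-1.56, 4.7], [0.09, 2.05], [-2.69, 2.69]. Speed limits (rad/s): [2.57, 2.57, 3.14, 3.14, 3.14, 3.14, 3.14].

INTERFACE

Orientations are given as a rotation vector (axis times angle).
In Python, from plant import arm gives the robot as it stands.
- The arm moves only by the tool drive_tool, never from a script. Its argument "targets" is one flat list of numbers, 7 for each row, row after row: the shift along the tool's x, y, z in cm, then the turn, a rotation vector about the tool's x, y, z in degrees, then the opening, from 0 (shut) to 1 (fully open). In form: [dx, dy, dz, wx, wy, wz, fingers, dx, dy, dz, wx, wy, wz, fingers, ...]. A call has 1 to 5 rows; each row shifts and turns the commanded pose from where the row before left it, along the tool's axes as they then stand; what a row does not reach is not made up. A row lasts 1/10 s, in which the tool goes at most 50 mm and 8.59 degrees, less where a joint would pass 70% of its speed; a pose out of reach is approached as far as the arm can. A call is refused whole if a number of a shift passes 5 or a number of a turn 8.59, either way. A call with a gripper value outside its range is refused whole. The fingers move at their own pace and stop on an object; the grip force is fixed at half the most. Time passes only in rows, so rows that do not move let the fingers close. It gives the time, the measured TCP pose, the force and the opening at its end, in the units of the state.
- arm.get_obs(): the state, without advancing time (a new reading comes with each control period).
- arm.read_camera(name): name is "scene" or "side" or "wrist"; returns the picture (400x640x3 uint8, blue, green, red); there is no depth.
- arm.camera_model(name): a dict with "fx", "fy", "cx", "cy" (pixels), "R" (3x3) and "t" (3): a world point X has camera coordinates R X + t. Camera axes: x right, y down, z forward; pixel columns grow to the right and rows downward; lengths in m; the calibration is good to about 2 mm. A picture is of the moment at which its call begins: read the wrist's pose just before it. camera_model takes no time and is no camera call; for the wrist camera it gives the pose at the moment of the call.
- arm.finish_job(): hands the job in, once; it reports no verdict.
The state is a dict: "time_s": time; "joints": joint angles; "qd": joint speeds; "joint_efforts": joint torques, N m; "ee_pos": TCP position; "tcp_rot": TCP orientation; "force": force on the tool from outside, world axes, zero at the start; "torque": the same for the moment, N m; "grip_width": opening from 0.0 (shut) to 1.0 (fully open).
Only numpy, scipy, OpenCV 4.12 (cv2) and the standard library are available. Lean on these libraries where they do the work, as an engineer would, in place of code of your own. Each camera call takes 0.05 s, during which the arm holds its last target.

## Working session

There is one attempt and no reset: what is moved stays moved. The work goes in short steps, Python scripts to look and compute and a tool call to move; the robot and the scene stay as the last step left them, time stands still between calls to the robot, and variables do not carry over. Pictures are saved under pics/ and viewed, and the job is handed in when it is done.

Besides the shell and the picture viewer there is one more tool, called after ">>>" as name(argument=value, ...) on one line, values as JSON. drive_tool: Moves the arm, as the interface text tells. Its arguments: {"type":"object","properties":{"targets":{"type":"array","items":{"type":"number"}}},"required":["targets"]}

```bash
ls; mkdir -p pics; python3 - <<'E'
from plant import arm
import cv2
o=arm.get_obs();print({k:o[k] for k in o})
for n in("scene","side","wrist"):
    m=arm.camera_model(n);cv2.imwrite(f"pics/{n}0.png",arm.read_camera(n));print(n,m)
E
```

```text
pics
{'time_s': 0.0, 'joints': array([ 1.15411652,  0.3218229 , -0.07010439,  1.45171019,  0.02262819,
        1.37080541, -0.05691587]), 'qd': array([ 1.93639635e-03, -2.26779893e-04,  4.40798210e-05,  4.71635326e-04,
        4.42664889e-04, -4.96231665e-04, -6.52360105e-04]), 'joint_efforts': array([-8.53882921e-04, -4.91287744e+01, -4.04283777e-01, -3.12528419e+01,
       -6.40770094e-02,  4.37431899e-02,  1.55858829e-04]), 'ee_pos': array([ 0.27114264, -0.5901148 ,  0.22144409]), 'tcp_rot': array([-3.06714709e+00, -6.71105831e-01,  8.43286933e-04]), 'force': array([0.47093998, 0.08711774, 0.0950629 ]), 'torque': array([ 0.0117585 ,  0.00141645, -0.00046334]), 'grip_width': 1.0021137784649932}
scene {'fx': 404.30640500648997, 'fy': 404.30640500648997, 'cx': 320.3831791929675, 'cy': 202.72841280865572, 'R': array([[-0.89206101, -0.45182301, -0.00911725],
       [-0.27793719,  0.56443253, -0.7772817 ],
       [ 0.35633983, -0.69084867, -0.62908667]]), 't': array([0.49118953, 0.1943935 , 0.97130138])}
side {'fx': 361.58704317039786, 'fy': 361.58704317039786, 'cx': 320.4390197772319, 'cy': 194.84360067524526, 'R': array([[ 0.99907913,  0.03671552, -0.02220069],
       [-0.00355299, -0.44485571, -0.89559521],
       [-0.04275835,  0.89484936, -0.4443156 ]]), 't': array([-0.52926669,  0.07450766,  0.91856976])}
wrist {'fx': 279.2218134454587, 'fy': 279.2218134454587, 'cx': 318.04890170868384, 'cy': 197.17923041514126, 'R': array([[ 0.41811942, -0.90839121, -0.00125131],
       [-0.88132474, -0.4059941 ,  0.24173434],
       [-0.22009737, -0.09997101, -0.97034166]]), 't': array([-0.6484479 , -0.02914764,  0.38967198])}
```

View pics/scene0.png

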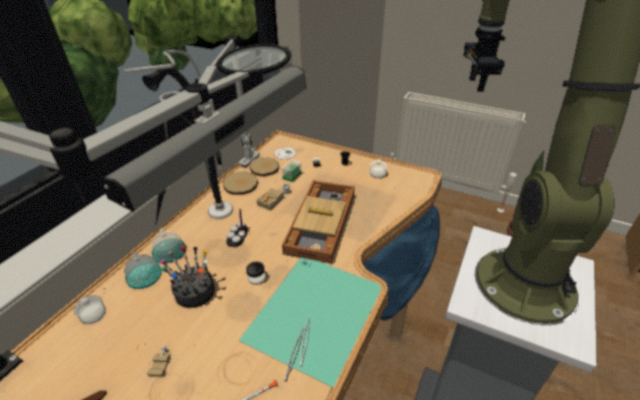

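View pics/side0.png

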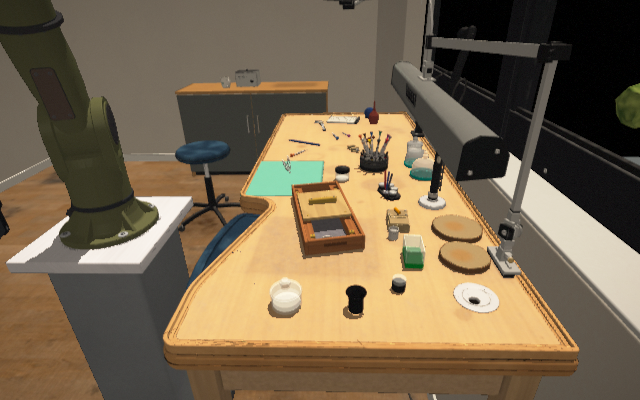

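View pics/wrist0.png

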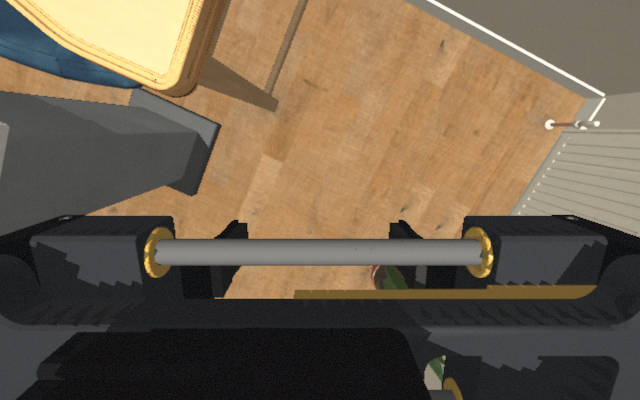

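The scene picture shows the case around (320,220) with the board mid-case. The side picture shows it around (327,215), with the jars at (285,297) and (356,298). I'll enlarge these areas.

```bash
python3 - <<'E'
import cv2
a=cv2.imread("pics/scene0.png")[175:265,270:370]
b=cv2.imread("pics/side0.png")[175:260,280:375]
cv2.imwrite("pics/sc_crop.png",cv2.resize(a,None,fx=6.5,fy=6.5,interpolation=cv2.INTER_CUBIC))
cv2.imwrite("pics/si_crop.png",cv2.resize(b,None,fx=7,fy=7,interpolation=cv2.INTER_CUBIC))
E
```

```text
(no output)
```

View pics/sc_crop.png

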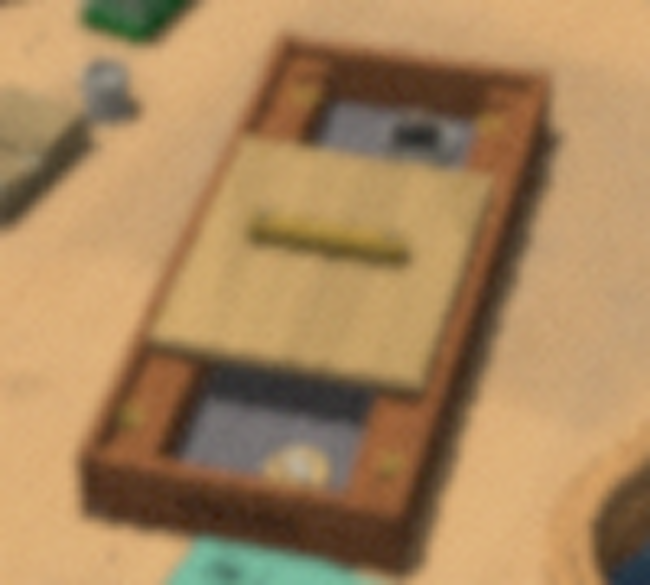

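View pics/si_crop.png

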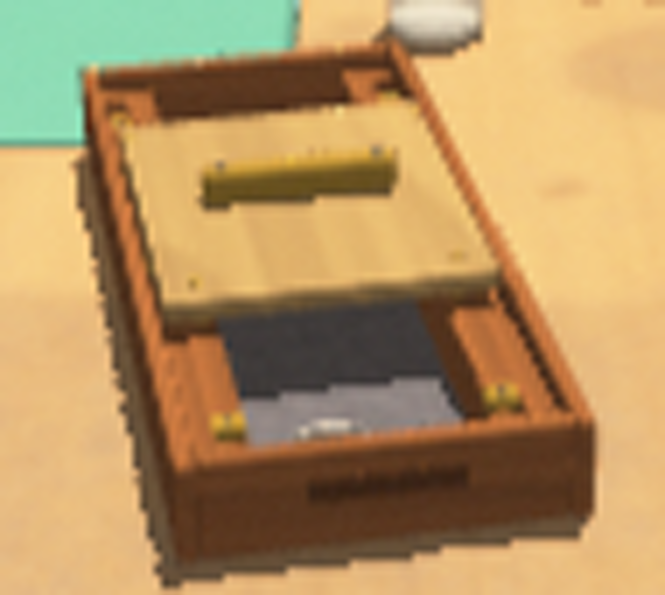

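```bash
cat > h.py <<'E'
import numpy as np
from plant import arm
def ray(n,uv,z):
    m=arm.camera_model(n);R=np.array(m["R"]);t=np.array(m["t"])
    c=-R.T@t;d=R.T@np.array([(uv[0]-m["cx"])/m["fx"],(uv[1]-m["cy"])/m["fy"],1])
    return c+d*(z-c[2])/d[2]
E
python3 - <<'E'
from h import *
np.set_printoptions(precision=4,suppress=True)
S=lambda p:(270+(p[0]+.5)/6.5-.5,175+(p[1]+.5)/6.5-.5)
D=lambda p:(280+(p[0]+.5)/7-.5,175+(p[1]+.5)/7-.5)
for n,f,pts in(("scene",S,[(285,40),(550,75),(405,520),(85,460)]),("side",D,[(395,43),(88,70),(178,470),(592,422)])):
    P=np.array([ray(n,f(p),.039)for p in pts]);print(n,P,P.mean(0));
    for i in range(4):
        d=P[(i+1)%4]-P[i];print(np.linalg.norm(d),np.degrees(np.arctan2(d[1],d[0])))
print("bar top z .058")
for n,f,pts in(("scene",S,[(252,213),(408,240)]),("side",D,[(205,168),(395,150)])):
    for p in pts: print(n,ray(n,f(p),.058))
print("board top .044 ")
for n,f,pts in(("scene",S,[(243,138),(493,178),(425,388),(152,345)]),("side",D,[(415,100),(122,125),(165,310),(495,265)])):
    P=np.array([ray(n,f(p),.044)for p in pts]);print(n,P,P.mean(0))
print("mov",ray("scene",S((298,468)),.012),"holder",ray("scene",S((420,132)),.016))
E
```

```text
scene [[ 0.6259 -0.1021  0.039 ]
 [ 0.5028 -0.1317  0.039 ]
 [ 0.4408  0.1531  0.039 ]
 [ 0.5665  0.1796  0.039 ]] [0.534  0.0247 0.039 ]
0.12652740993755585 -166.46756000404505
0.2914895678690243 102.28275776900855
0.12836914507789823 11.88368916684489
0.28784206290651343 -78.08921811037767
side [[ 0.5687  0.1752  0.039 ]
 [ 0.4455  0.1503  0.039 ]
 [ 0.5032 -0.1359  0.039 ]
 [ 0.6286 -0.1092  0.039 ]] [0.5365 0.0201 0.039 ]
0.1257389652015455 -168.5832130780389
0.29205203549533426 -78.59316249716542
0.1281825748352527 12.024533156471739
0.2907021912363478 101.88699715954738
bar top z .058
scene [0.568  0.0377 0.058 ]
scene [0.5013 0.0245 0.058 ]
side [0.5014 0.026  0.058 ]
side [0.5685 0.0397 0.058 ]
board top .044 
scene [[ 0.6048 -0.0216  0.044 ]
 [ 0.493  -0.0449  0.044 ]
 [ 0.4629  0.0888  0.044 ]
 [ 0.5731  0.1151  0.044 ]] [0.5335 0.0344 0.044 ]
side [[ 0.5763  0.1105  0.044 ]
 [ 0.4652  0.0896  0.044 ]
 [ 0.4926 -0.0495  0.044 ]
 [ 0.6022 -0.0195  0.044 ]] [0.5341 0.0328 0.044 ]
mov [0.5028 0.123  0.012 ] holder [ 0.5508 -0.0931  0.016 ]
```

The movement lies in the bay towards the mat, which is +y (left). The case centre is about (0.5355, 0.0225) with a yaw of 12°, and the board is at case y of about +11 mm. I'll align the tool with the case and shut the fingers first.

>>> drive_tool(targets=[0, 0, 0, 0, 0, 6.35, 0, 0, 0, 0, 0, 0, 6.35, 0, 2.9, -3.9, 0, 0, 0, 0, 0, 2.9, -3.9, 0, 0, 0, 0, 0, 2.9, -3.9, 0, 0, 0, 0, 0])

```text
time_s: 0.65
ee_pos: [0.3326, -0.4564, 0.222]
tcp_rot: [-3.124, -0.327, 0.0]
force: [1.3, 0.1, -0.2]
grip_width: 0.627
```

>>> drive_tool(targets=[2.9, -3.9, 0, 0, 0, 0, 0, 2.9, -3.9, 0, 0, 0, 0, 0, 2.9, -3.9, 0, 0, 0, 0, 0, 2.9, -3.9, 0, 0, 0, 0, 0, 2.9, -3.9, 0, 0, 0, 0, 0])

```text
time_s: 1.15
ee_pos: [0.4339, -0.2353, 0.2225]
tcp_rot: [3.124, 0.328, -0.0]
force: [0.5, 0.2, 0.5]
grip_width: 0.166
```

```bash
cat >> h.py <<'E'
from scipy.spatial.transform import Rotation as Ro
np.set_printoptions(precision=4,suppress=True)
C=np.array([.5355,.0225]);a=np.radians(12)
def st():
    o=arm.get_obs();p=o["ee_pos"];R=Ro.from_rotvec(o["tcp_rot"]).as_matrix()
    d=p[:2]-C;ex=np.array([np.cos(a),np.sin(a)]);ey=np.array([-np.sin(a),np.cos(a)])
    f=o["force"]
    print("t",o["time_s"],"case xy mm",1e3*np.array([d@ex,d@ey]),"z",p[2]*1e3,"toolx yaw",np.degrees(np.arctan2(R[1,0],R[0,0])),"zax",R[:,2],"F case",f[:2]@ex,f[:2]@ey,f[2],"g",o["grip_width"])
E
python3 -c "
from h import *;st()"
```

```text
t 1.15 case xy mm [-152.9849 -231.0702] z 222.5208817601617 toolx yaw 11.976173588253879 zax [ 0.     -0.0005 -1.    ] F case 0.5455731290626503 0.07711564427016969 0.4801539030888882 g 0.16639040682413567
```

>>> drive_tool(targets=[2.8, -3.9, 0, 0, 0, 0, 0, 2.8, -3.9, 0, 0, 0, 0, 0, 2.8, -3.9, 0, 0, 0, 0, 0, 2.8, -3.9, 0, 0, 0, 0, 0, 2.8, -2, 0, 0, 0, 0, 0])

```text
time_s: 1.65
ee_pos: [0.5341, -0.0315, 0.2228]
tcp_rot: [-3.123, -0.335, -0.0]
force: [0.8, -1.1, -0.3]
grip_width: 0.006
```

>>> drive_tool(targets=[0, 0, 2, 0, 0, 0, 0, 0, 0, 3, 0, 0, 0, 0, 0, 0, 2, 0, 0, 0, 0, 0, 0, 0, 0, 0, 0, 0, 0, 0, 0, 0, 0, 0, 0])

```text
time_s: 2.15
ee_pos: [0.534, -0.036, 0.1527]
tcp_rot: [-3.124, -0.328, 0.001]
force: [0.7, -0.1, 0.5]
grip_width: 0.004
```

```bash
python3 - <<'E'
from h import *
import cv2
st()
m=arm.camera_model("wrist")
im=arm.read_camera("wrist");cv2.imwrite("pics/w1.png",im)
im=arm.read_camera("side");cv2.imwrite("pics/s1.png",cv2.resize(im[130:260,260:400],None,fx=5,fy=4.6,interpolation=2))
st()
E
```

```text
t 2.15 case xy mm [-13.6797 -56.91  ] z 152.73877953679957 toolx yaw 11.982319820028087 zax [-0.0004  0.0002 -1.    ] F case 0.7023233767841172 -0.2153010184683953 0.49058053414653613 g 0.004168161448307892
t 2.25 case xy mm [-12.7495 -57.2192] z 153.97296417441822 toolx yaw 11.974136796380158 zax [ 0.0023 -0.0004 -1.    ] F case 0.023518619042411017 -0.7783303902982538 1.2352004366599525 g 0.008646733511542206
```

View pics/w1.png

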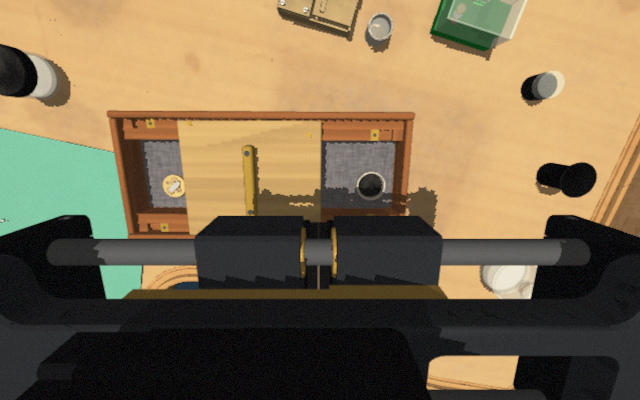

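View pics/s1.png

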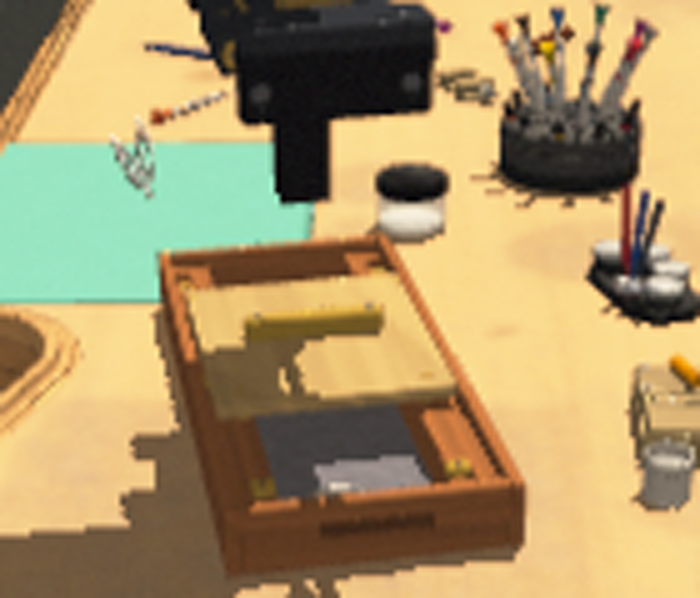

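The wrist view shows the movement at (174,186) in the left (+y) bay, the holder at (371,185), the bar at (249,180) and the far rim from (108,112) to (413,113). I'll check these against the case frame.

```bash
python3 - <<'E'
from h import *
ex=np.array([np.cos(a),np.sin(a)]);ey=np.array([-np.sin(a),np.cos(a)])
for l,p,z in(("cL",(108,112),.039),("cR",(413,112),.039),("barL",(244.5,180),.058),("barR",(253,180),.058),("barend",(249,146),.058),("bdR",(321,160),.044),("bdL",(180,160),.044),("mov",(174,186),.012),("hold",(371,185),.016)):
    d=ray("wrist",p,z)[:2]-C;print(l,1e3*np.array([d@ex,d@ey]))
st()
E
```

```text
cL [ 68.0939 143.6268]
cR [  68.1421 -147.0084]
barL [ 5.8258 12.7452]
barR [5.8246 4.754 ]
barend [37.3345  6.6525]
bdR [ 23.0403 -59.3164]
bdL [23.0476 78.0254]
mov [ -9.3227 103.8335]
hold [  -7.4233 -114.6438]
t 2.25 case xy mm [-12.7495 -57.2192] z 153.97296417441822 toolx yaw 11.974136796380158 zax [ 0.0023 -0.0004 -1.    ] F case 0.023518619042411017 -0.7783303902982538 1.2352004366599525 g 0.008646733511542206
```

>>> drive_tool(targets=[1.4, -2.7, 2, 0, 0, 0, 0, 0, 0, 3, 0, 0, 0, 0, 0, 0, 3, 0, 0, 0, 0, 0, 0, 1.5, 0, 0, 0, 0, 0, 0, 0, 0, 0, 0, 0])

```text
time_s: 2.75
ee_pos: [0.541, -0.007, 0.0564]
tcp_rot: [-3.124, -0.327, 0.004]
force: [-0.6, -0.1, 0.8]
grip_width: 0.003
```

```bash
python3 - <<'E'
from h import *
import cv2
st()
im=arm.read_camera("side");cv2.imwrite("pics/s2.png",cv2.resize(im[160:260,280:380],None,fx=6,fy=6,interpolation=2))
im=arm.read_camera("scene");cv2.imwrite("pics/c2.png",cv2.resize(im[165:265,270:370],None,fx=6,fy=6,interpolation=2))
E
```

```text
t 2.75 case xy mm [ -0.7034 -29.9821] z 56.402616662053084 toolx yaw 11.963679740800078 zax [-0.0028  0.0002 -1.    ] F case -0.6247757283605367 0.06366458979932935 0.8002687832362085 g 0.0027184105302164746
```

View pics/s2.png

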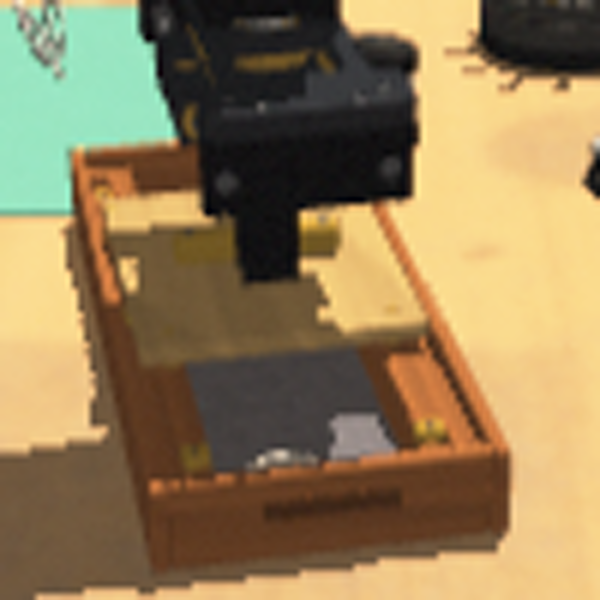

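View pics/c2.png

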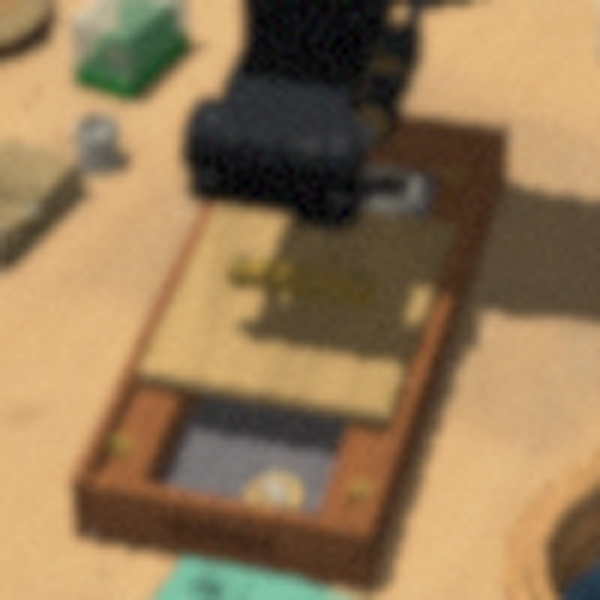

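The finger stands behind the bar, near its middle. I'll lower it 0.7 cm and approach slowly.

>>> drive_tool(targets=[0.1, 0, 0.7, 0, 0, 0, 0, 0, -0.5, 0.05, 0, 0, 0, 0, 0, -0.4, 0, 0, 0, 0, 0, 0, -0.3, 0, 0, 0, 0, 0, 0, 0, 0, 0, 0, 0, 0])

```text
time_s: 3.35
ee_pos: [0.5406, 0.0061, 0.0504]
tcp_rot: [-3.124, -0.33, -0.001]
force: [0.3, -0.1, 0.7]
grip_width: 0.008
```

```bash
python3 -c "
from h import *;st()"
```

```text
t 3.35 case xy mm [  1.5918 -17.1017] z 50.367141958411324 toolx yaw 12.05069389040811 zax [ 0.0005  0.0001 -1.    ] F case 0.3141353085708964 -0.18683488249909228 0.6620493177252056 g 0.008420102791888947
```

>>> drive_tool(targets=[0, -0.3, 0.15, 0, 0, 0, 0, 0, -0.3, 0, 0, 0, 0, 0, 0, -0.3, 0, 0, 0, 0, 0, 0, -0.3, 0, 0, 0, 0, 0, 0, -0.3, 0, 0, 0, 0, 0])

```text
time_s: 3.85
ee_pos: [0.5375, 0.0195, 0.0485]
tcp_rot: [3.123, 0.328, 0.0]
force: [0.4, -1.6, 0.0]
grip_width: 0.007
```

>>> drive_tool(targets=[0, -0.3, 0, 0, 0, 0, 0, 0, -0.3, 0, 0, 0, 0, 0, 0, -0.3, 0, 0, 0, 0, 0, 0, -0.3, 0, 0, 0, 0, 0, 0, -0.3, 0, 0, 0, 0, 0])

```text
time_s: 4.35
ee_pos: [0.5342, 0.0348, 0.0485]
tcp_rot: [3.124, 0.328, -0.0]
force: [0.3, -1.7, -0.1]
grip_width: 0.008
```

```bash
python3 - <<'E'
from h import *
import cv2
st()
im=arm.read_camera("side");cv2.imwrite("pics/s3.png",cv2.resize(im[160:260,280:380],None,fx=6,fy=6,interpolation=2))
im=arm.read_camera("scene");cv2.imwrite("pics/c3.png",cv2.resize(im[165:265,270:370],None,fx=6,fy=6,interpolation=2))
E
```

```text
t 4.35 case xy mm [ 1.3224 12.2525] z 48.50257229667951 toolx yaw 11.982575295990236 zax [-0.0001 -0.0002 -1.    ] F case -0.056896537323056426 -1.7519713157999328 -0.1224955207692959 g 0.007947874195417011
```

View pics/s3.png

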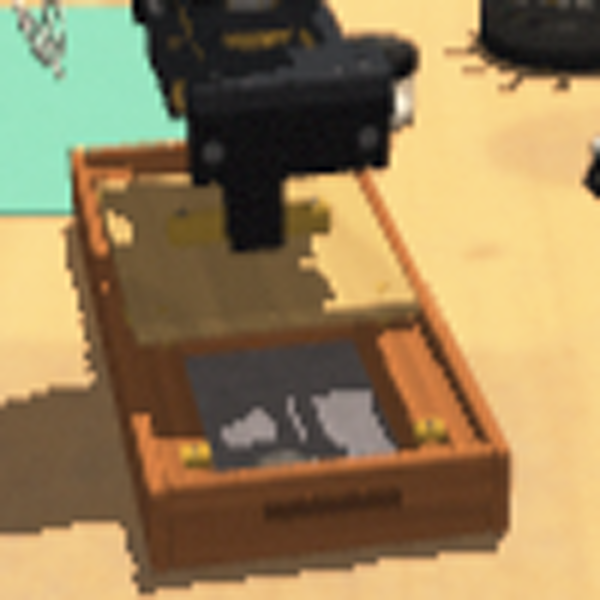

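View pics/c3.png

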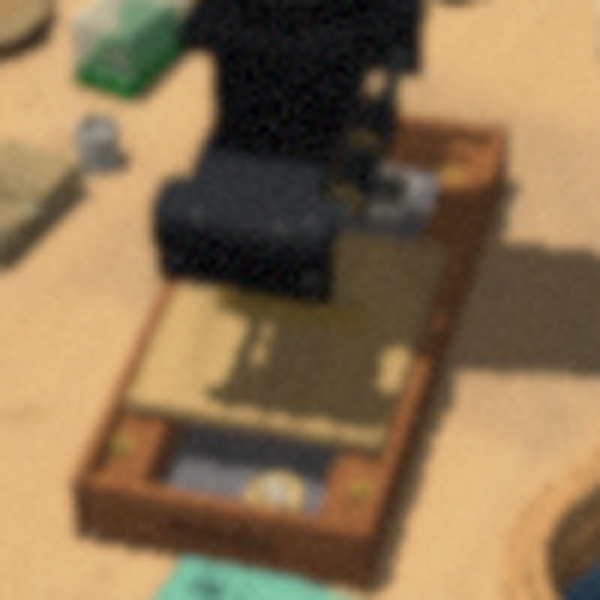

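Pushing works: the board has slid at about 1.7 N. I'll use the wrist view to find how much travel is left.

```bash
python3 - <<'E'
from h import *
import cv2
im=arm.read_camera("wrist");cv2.imwrite("pics/w3.png",im);st()
E
```

```text
t 4.5 case xy mm [ 1.4392 12.9427] z 48.57182630846883 toolx yaw 12.021417909997519 zax [-0.0001  0.0008 -1.    ] F case 0.13352582059896065 0.15870049183947155 -0.5882132559317461 g 0.0020597229709125846
```

View pics/w3.png

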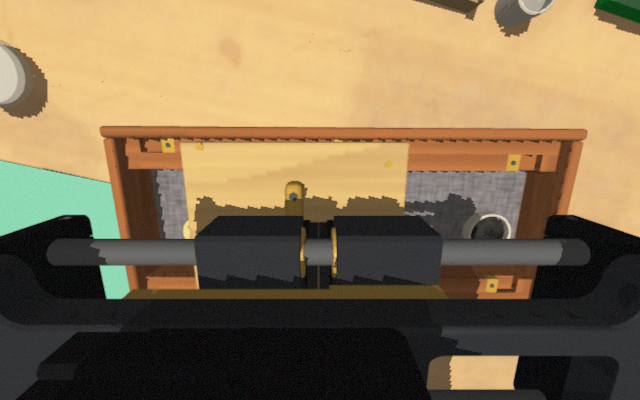

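```bash
python3 - <<'E'
from h import *
ex=np.array([np.cos(a),np.sin(a)]);ey=np.array([-np.sin(a),np.cos(a)])
for l,p,z in(("cL",(101,131),.039),("cR",(585,134),.039),("keepL",(168,145),.03),("keepR",(513,163),.03),("barc",(295,185),.058),("bdR",(408,160),.044),("bdL",(182,160),.044)):
    d=ray("wrist",p,z)[:2]-C;print(l,1e3*np.array([d@ex,d@ey]))
E
```

```text
cL [ 65.4537 144.3174]
cR [  63.9741 -146.7553]
keepL [ 56.6722 109.8964]
keepR [  45.3787 -112.6655]
barc [36.3618 26.8046]
bdR [ 48.8186 -39.8457]
bdL [48.6859 95.2508]
```

>>> drive_tool(targets=[0, -0.3, 0, 0, 0, 0, 0, 0, -0.3, 0, 0, 0, 0, 0, 0, -0.3, 0, 0, 0, 0, 0, 0, -0.3, 0, 0, 0, 0, 0, 0, -0.3, 0, 0, 0, 0, 0])

```text
time_s: 5.0
ee_pos: [0.5312, 0.0494, 0.0486]
tcp_rot: [3.124, 0.328, -0.0]
force: [0.1, -1.7, 0.7]
grip_width: 0.007
```

>>> drive_tool(targets=[0, -0.3, 0, 0, 0, 0, 0, 0, -0.3, 0, 0, 0, 0, 0, 0, -0.3, 0, 0, 0, 0, 0, 0, -0.3, 0, 0, 0, 0, 0, 0, -0.1, 0, 0, 0, 0, 0])

```text
time_s: 5.5
ee_pos: [0.5284, 0.0625, 0.0485]
tcp_rot: [-3.124, -0.329, -0.0]
force: [-0.2, -1.9, -0.3]
grip_width: 0.002
```

```bash
python3 - <<'E'
from h import *
import cv2
st()
im=arm.read_camera("wrist");cv2.imwrite("pics/w4.png",im);st()
E
```

```text
t 5.5 case xy mm [ 1.3916 40.5646] z 48.542383757228 toolx yaw 12.017007296509417 zax [-0.      0.0001 -1.    ] F case -0.6159677862812014 -1.7989414218464965 -0.339933492599629 g 0.0022579669269096095
t 5.55 case xy mm [ 1.3695 40.6336] z 48.532430994867354 toolx yaw 12.01558039354836 zax [-0.0001  0.0002 -1.    ] F case 0.18772312642626474 -0.8239224016276865 0.4300132221361326 g 0.0052029997865143925
```

View pics/w4.png

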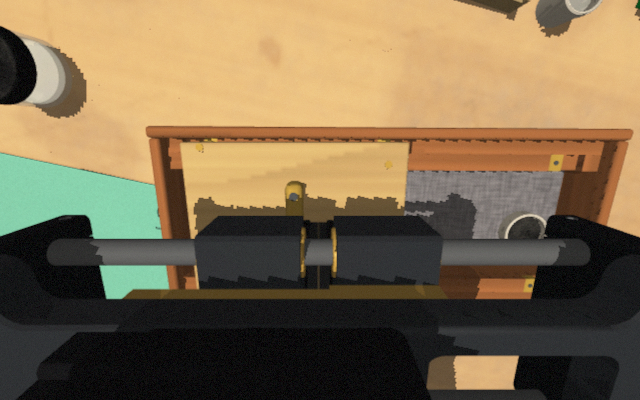

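>>> drive_tool(targets=[0, -0.15, 0, 0, 0, 0, 0, 0, -0.15, 0, 0, 0, 0, 0, 0, -0.15, 0, 0, 0, 0, 0, 0, -0.1, 0, 0, 0, 0, 0, 0, -0.05, 0, 0, 0, 0, 0])

```text
time_s: 6.05
ee_pos: [0.5272, 0.068, 0.0485]
tcp_rot: [3.124, 0.328, -0.0]
force: [0.3, -2.1, -0.7]
grip_width: 0.008
```

>>> drive_tool(targets=[0, -0.1, 0, 0, 0, 0, 0, 0, -0.1, 0, 0, 0, 0, 0])

```text
time_s: 6.25
ee_pos: [0.5267, 0.0701, 0.0484]
tcp_rot: [-3.124, -0.328, 0.0]
force: [-0.3, 0.4, -0.4]
grip_width: 0.007
```

```bash
python3 - <<'E'
from h import *
import cv2
st()
im=arm.read_camera("wrist");cv2.imwrite("pics/w5.png",im);st()
E
```

```text
t 6.25 case xy mm [ 1.294  48.4186] z 48.42977307436575 toolx yaw 11.981650515498501 zax [-0.0003  0.0004 -1.    ] F case -0.235966342507772 0.4336497534500416 -0.42776604764637316 g 0.0066020337335698795
t 6.3 case xy mm [ 1.3042 48.7367] z 48.47723857887772 toolx yaw 12.007420598489597 zax [-0.0003  0.0005 -1.    ] F case -0.11841170336852534 -1.526212192207928 0.4069909727857435 g 0.00970835290451906
```

View pics/w5.png

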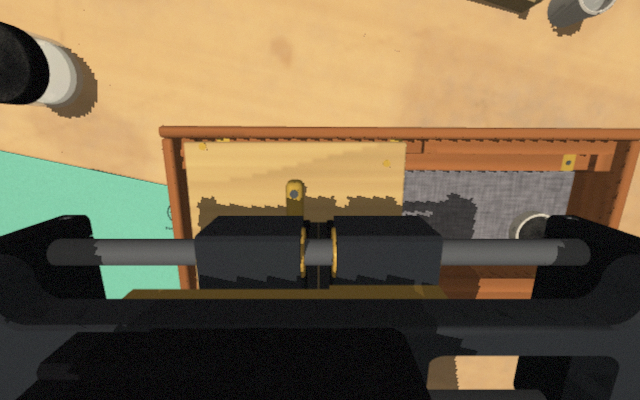

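The board's pixel width fell from 226 to 220 at constant tool height, which is about a 5 mm drop, and the push force vanished, so it has dropped. I'll back off and then check.

>>> drive_tool(targets=[0, 0.5, 0, 0, 0, 0, 0, 0, 0.8, 0, 0, 0, 0, 0, 0, 0, 0, 0, 0, 0, 0, 0, 0, 0, 0, 0, 0, 0])

```text
time_s: 6.7
ee_pos: [0.5296, 0.0567, 0.0485]
tcp_rot: [-3.124, -0.326, 0.0]
force: [-0.2, -0.3, 1.2]
grip_width: 0.004
```

>>> drive_tool(targets=[0, 0, -2, 0, 0, 0, 0, 0, 0, -2, 0, 0, 0, 0, 0, 0, 0, 0, 0, 0, 0])

```text
time_s: 7.0
ee_pos: [0.5316, 0.0578, 0.0911]
tcp_rot: [3.124, 0.328, 0.008]
force: [-0.6, 0.8, 0.2]
grip_width: 0.003
```

```bash
python3 - <<'E'
from h import *
import cv2
st()
im=arm.read_camera("side");a1=cv2.resize(im[160:260,280:380],None,fx=4,fy=4,interpolation=2)
im=arm.read_camera("scene");b=cv2.resize(im[165:265,270:370],None,fx=4,fy=4,interpolation=2)
cv2.imwrite("pics/b6.png",cv2.hconcat([a1,b]))
im=arm.read_camera("wrist");cv2.imwrite("pics/w6.png",im);st()
E
```

```text
t 7.0 case xy mm [ 3.5539 35.2989] z 91.09761413528771 toolx yaw 11.998210838051516 zax [ 0.0051  0.0003 -1.    ] F case -0.39110866238997116 0.8836292039484516 0.24540488603041846 g 0.0030369260836971665
t 7.15 case xy mm [ 0.9168 35.1539] z 87.9083253157568 toolx yaw 11.989430861993986 zax [-0.0008 -0.0002 -1.    ] F case -1.015338944224787 -0.17755246336255398 0.07891855376488055 g 0.004124016409034981
```

View pics/b6.png

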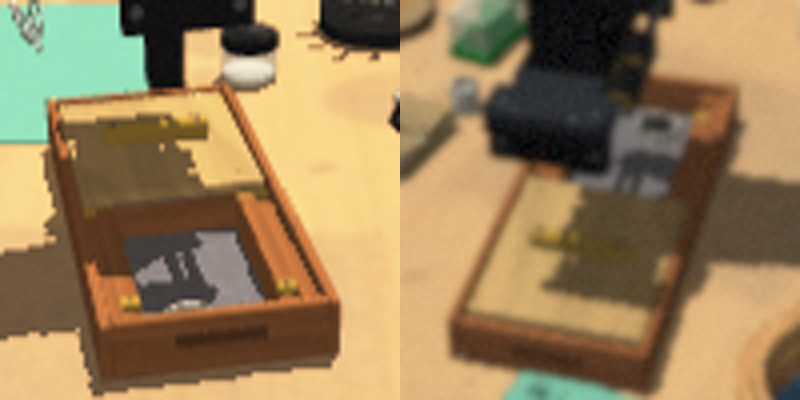

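View pics/w6.png

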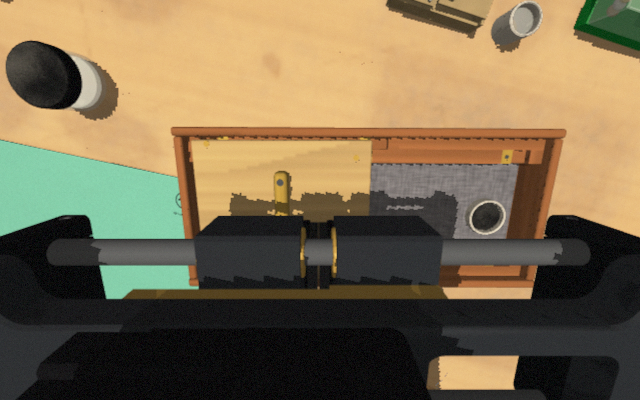

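The board is flush and level in both views, and the keeper brass shows just behind its edge. Next I'll go over the bar to its +y side.

>>> drive_tool(targets=[0, -2.9, 0, 0, 0, 0, 0, 0, -2.8, 0, 0, 0, 0, 0, 0, 0, 0, 0, 0, 0, 0, 0, 0, 1.5, 0, 0, 0, 0, 0, 0, 0, 0, 0, 0, 0])

```text
time_s: 7.65
ee_pos: [0.5158, 0.1112, 0.0705]
tcp_rot: [3.124, 0.326, -0.008]
force: [0.3, -0.4, 0.7]
grip_width: 0.007
```

```bash
python3 - <<'E'
from h import *
import cv2
st()
im=arm.read_camera("side");a1=cv2.resize(im[140:240,280:380],None,fx=4,fy=4,interpolation=2)
im=arm.read_camera("scene");b=cv2.resize(im[165:265,270:370],None,fx=4,fy=4,interpolation=2)
cv2.imwrite("pics/b7.png",cv2.hconcat([a1,b]))
E
```

```text
t 7.65 case xy mm [-0.87   90.8436] z 70.46722266447603 toolx yaw 11.924047442630037 zax [-0.005  -0.0013 -1.    ] F case 0.23946443463825526 -0.4611711178223142 0.6604725610767403 g 0.00727073016270398
```

View pics/b7.png

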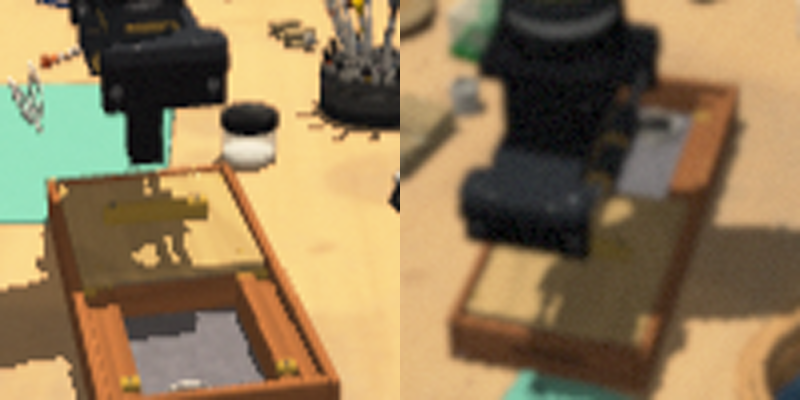

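>>> drive_tool(targets=[0, 0, 1.3, 0, 0, 0, 0, 0, 0, 1.2, 0, 0, 0, 0, 0, 0, 0, 0, 0, 0, 0, 0, 0, 0, 0, 0, 0, 0])

```text
time_s: 8.15
ee_pos: [0.5173, 0.1127, 0.0479]
tcp_rot: [-3.124, -0.328, 0.002]
force: [0.5, 0.0, 0.4]
grip_width: 0.004
```

```bash
python3 -c "
from h import *;st()"
```

```text
t 8.15 case xy mm [ 0.9104 92.022 ] z 47.873908976667295 toolx yaw 11.979894763642248 zax [-0.0013 -0.     -1.    ] F case 0.5015986259284838 -0.07830159990762041 0.4159512296731498 g 0.0039831666053633885
```

Next I'll lower it another 2 mm, then push back towards the middle.

>>> drive_tool(targets=[0, 0.3, 0.2, 0, 0, 0, 0, 0, 0.3, 0, 0, 0, 0, 0, 0, 0.2, 0, 0, 0, 0, 0, 0, 0.1, 0, 0, 0, 0, 0, 0, 0.1, 0, 0, 0, 0, 0])

```text
time_s: 8.65
ee_pos: [0.52, 0.1029, 0.0467]
tcp_rot: [3.124, 0.328, 0.001]
force: [-0.8, 0.6, -0.2]
grip_width: 0.005
```

>>> drive_tool(targets=[0, 0.1, 0, 0, 0, 0, 0, 0, 0.1, 0, 0, 0, 0, 0])

```text
time_s: 8.85
ee_pos: [0.5202, 0.101, 0.0466]
tcp_rot: [3.124, 0.328, 0.0]
force: [0.7, -1.3, -0.3]
grip_width: 0.007
```

```bash
python3 -c "
from h import *;st()"
```

```text
t 8.85 case xy mm [ 1.3799 79.9963] z 46.561642920880125 toolx yaw 11.98371269590894 zax [ 0.     -0.0001 -1.    ] F case 0.380133433814957 -1.3858268879972526 -0.2597522678577545 g 0.0068998862383101035
```

>>> drive_tool(targets=[0, 0.1, 0, 0, 0, 0, 0])

```text
time_s: 8.95
ee_pos: [0.5205, 0.1001, 0.0466]
tcp_rot: [3.124, 0.328, 0.0]
force: [0.2, -0.5, -0.3]
grip_width: 0.006
```

>>> drive_tool(targets=[0, 0.1, 0, 0, 0, 0, 0])

```text
time_s: 9.05
ee_pos: [0.5206, 0.0991, 0.0465]
tcp_rot: [3.124, 0.328, -0.0]
force: [-0.1, -0.3, 0.4]
grip_width: 0.006
```

>>> drive_tool(targets=[0, 0.05, 0, 0, 0, 0, 0])

```text
time_s: 9.15
ee_pos: [0.5207, 0.0985, 0.0465]
tcp_rot: [3.124, 0.328, -0.0]
force: [-0.0, 0.1, -0.1]
grip_width: 0.004
```

>>> drive_tool(targets=[0, 0.05, 0, 0, 0, 0, 0])

```text
time_s: 9.25
ee_pos: [0.5208, 0.0981, 0.0465]
tcp_rot: [3.124, 0.328, -0.0]
force: [-0.1, 1.0, -0.5]
grip_width: 0.008
```

>>> drive_tool(targets=[0, 0.1, 0, 0, 0, 0, 0])

```text
time_s: 9.35
ee_pos: [0.5209, 0.0979, 0.0465]
tcp_rot: [-3.123, -0.328, 0.0]
force: [-1.0, 1.9, 0.1]
grip_width: 0.003
```

>>> drive_tool(targets=[0, 0.1, 0, 0, 0, 0, 0])

```text
time_s: 9.45
ee_pos: [0.5209, 0.0976, 0.0465]
tcp_rot: [-3.123, -0.329, 0.0]
force: [-1.0, 5.3, 0.5]
grip_width: 0.005
```

>>> drive_tool(targets=[0, 0.05, 0, 0, 0, 0, 0])

```text
time_s: 9.55
ee_pos: [0.5209, 0.0976, 0.0465]
tcp_rot: [-3.122, -0.329, 0.0]
force: [-1.9, 5.7, -0.1]
grip_width: 0.005
```

>>> drive_tool(targets=[0, 0.05, 0, 0, 0, 0, 0])

```text
time_s: 9.65
ee_pos: [0.5209, 0.0975, 0.0465]
tcp_rot: [-3.122, -0.33, 0.0]
force: [-1.9, 5.8, -0.6]
grip_width: 0.007
```

>>> drive_tool(targets=[0, 0.05, 0, 0, 0, 0, 0, 0, 0, 0, 0, 0, 0, 0])

```text
time_s: 9.85
ee_pos: [0.521, 0.0975, 0.0465]
tcp_rot: [-3.121, -0.33, 0.0]
force: [-1.1, 6.6, -0.6]
grip_width: 0.007
```

```bash
python3 - <<'E'
from h import *
import cv2
st()
im=arm.read_camera("side");a1=cv2.resize(im[160:260,280:380],None,fx=4,fy=4,interpolation=2)
im=arm.read_camera("scene");b=cv2.resize(im[165:265,270:370],None,fx=4,fy=4,interpolation=2)
cv2.imwrite("pics/b8.png",cv2.hconcat([a1,b]))
st()
E
```

```text
t 9.85 case xy mm [ 1.3624 76.342 ] z 46.530241573164574 toolx yaw 12.071797447140705 zax [-0.0006  0.0031 -1.    ] F case 0.330707742217618 6.639980163941628 -0.6030281946161253 g 0.007326312025454951
t 9.95 case xy mm [ 1.3448 76.394 ] z 46.53694653593478 toolx yaw 12.081812673718328 zax [-0.0006  0.0031 -1.    ] F case -1.6293343685245516 6.4427184777848465 0.37079939063381523 g 0.0032701668108670516
```

View pics/b8.png

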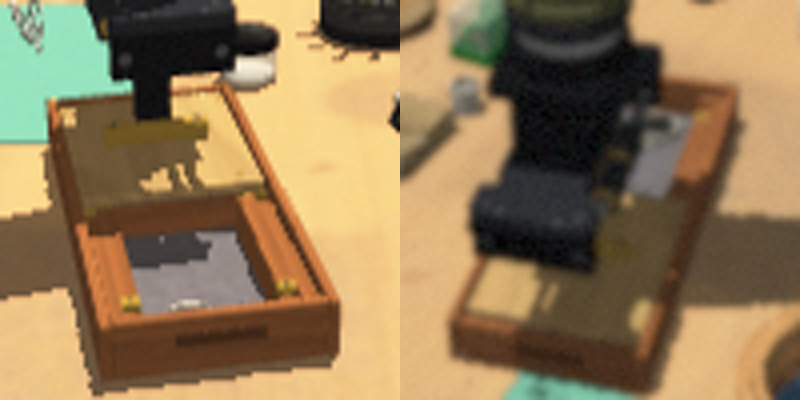

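The board is held at about 6.5 N. It stays flush and doesn't move, so the keepers are carrying the load. I'll release it and retreat.

>>> drive_tool(targets=[0, -0.4, 0, 0, 0, 0, 0, 0, -0.8, 0, 0, 0, 0, 0, 0, -0.2, 0, 0, 0, 0, 0, 0, 0, -2, 0, 0, 0, 0, 0, 0, -3, 0, 0, 0, 0])

```text
time_s: 10.45
ee_pos: [0.517, 0.1078, 0.0954]
tcp_rot: [3.124, 0.328, -0.007]
force: [0.4, -0.4, 1.0]
grip_width: 0.001
```

>>> drive_tool(targets=[0, 0, -4, 0, 0, 0, 0, 0, 2.5, -3, 0, 0, 0, 0, 0, 4, 0, 0, 0, 0, 0, 0, 4, 0, 0, 0, 0, 0, 0, 4, 0, 0, 0, 0, 0])

```text
time_s: 10.95
ee_pos: [0.5491, -0.0353, 0.1672]
tcp_rot: [3.123, 0.328, 0.002]
force: [0.3, 1.1, -0.5]
grip_width: 0.008
```

>>> drive_tool(targets=[0, 0, 0, 0, 0, 0, 0, 0, 0, 0, 0, 0, 0, 0, 0, 0, 0, 0, 0, 0, 0])

```text
time_s: 11.25
ee_pos: [0.5486, -0.0322, 0.1665]
tcp_rot: [-3.124, -0.33, 0.0]
force: [0.3, 0.2, 0.6]
grip_width: 0.004
```

```bash
python3 - <<'E'
from h import *
import cv2
st()
im=arm.read_camera("side");a1=cv2.resize(im[160:260,280:380],None,fx=4,fy=4,interpolation=2)
im=arm.read_camera("scene");b=cv2.resize(im[165:265,270:370],None,fx=4,fy=4,interpolation=2)
cv2.imwrite("pics/b9.png",cv2.hconcat([a1,b]))
im=arm.read_camera("wrist");cv2.imwrite("pics/w9.png",im);st()
E
```

```text
t 11.25 case xy mm [  1.4381 -56.2082] z 166.51016812744206 toolx yaw 12.06762463398555 zax [-0.0002  0.0004 -1.    ] F case 0.3141054755675919 0.13196353761415217 0.6026322645217779 g 0.0036905813322097654
t 11.4 case xy mm [  1.5599 -55.9635] z 166.6190709542044 toolx yaw 12.126940521355062 zax [ 0.0001 -0.     -1.    ] F case 0.2223284476161794 -1.365679491001393 0.1583316431772616 g 0.006098605151692025
```

View pics/b9.png

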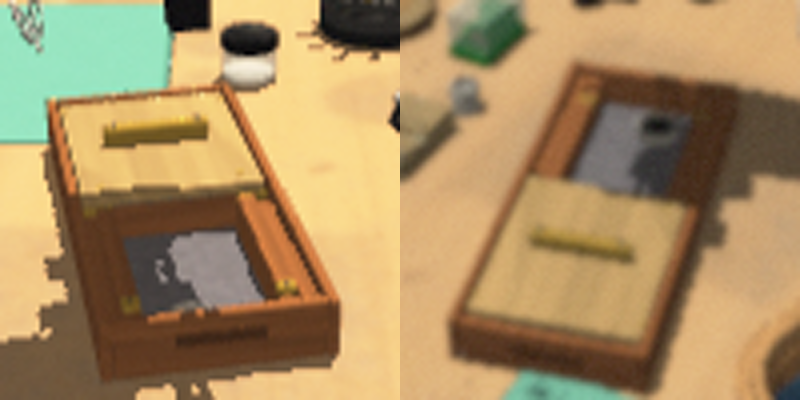

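View pics/w9.png

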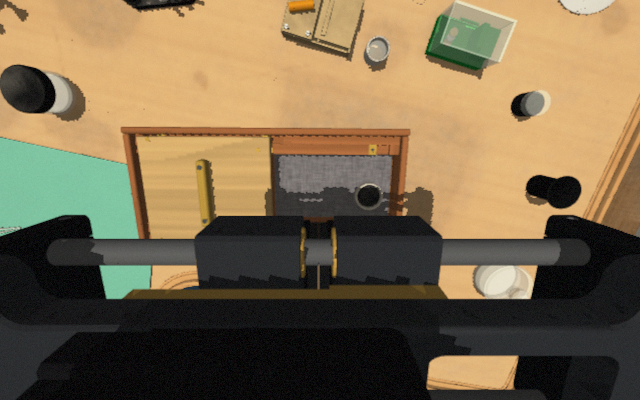

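```bash
python3 -c "
from plant import arm
print(arm.finish_job())"
```

```text
the job is handed in; nothing more can be done
None
```

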